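# Set the suction regulator to its set-point rider and lock it

### The arm

A 6-joint arm with a two-finger parallel gripper is mounted at the origin on a cart in front of the work surface, level with it; the furniture and walls round the work are solid. World frame = base frame: x ahead of the robot, y to its left, z up, the work surface at z = 0. Lengths are in mm, angles in rad, forces in N, time in s.
With the tool pointing down it reaches from about 350 to 1000 mm from the base axis. Payload 7.1 kg.
Tool frame: the origin (TCP) lies midway between the tips of the shut fingers; the grasp point (between the pads) lies 19 mm behind it; z points along the fingers, y is the line along which they close (so a half turn about z gives the same grasp; the last joint's range is limited). The gripper opens to 85 mm and grips with 20 to 120 N. Pads are 22 mm wide; open, the fingers measure 114 mm over their backs; the gripper's body (76 mm by 85 mm) begins 54 mm behind the grasp point. The pads swing forward as they close: fully open they stand 13 mm farther back than shut.
Start: joints at [1.093, 0.423, 1.63, -0, 1.089, -0.019], TCP at [276.763, 560.363, 231.319] pointing down, gripper open.
Joint ranges: [-3, 3], [-0.9, 2.11], [0.09, 2.58], [-1.31, 4.45], [0.11, 2.69], [-2.54, 2.54]. Speed limits (rad/s): [2.39, 2.39, 3.01, 3.14, 3.14, 3.14].

### API

Orientations are given as a unit quaternion [w, x, y, z].
In Python, from rig import ctrl gives the robot as it stands. The module is installed in compiled form; this text tells all that it offers.
- The arm moves only by the shell command python3 -m jog 'ROWS' [OPENING] [FORCE]. ROWS is JSON, one flat list of numbers, 6 for each row, row after row: the shift along the world's x, y, z as a fraction of full scale, then the turn, a rotation vector about the world's x, y, z as a fraction of full scale. In form: [x, y, z, wx, wy, wz, x, y, z, wx, wy, wz, ...]. A call has 1 to 5 rows; each row shifts and turns the commanded pose from where the row before left it; what a row does not reach is not made up. Full scale, the value 1, is 5 cm for a shift and 180 degrees for a turn. A row lasts 1/8 s, in which the tool goes at most 62.5 mm and 10.7 degrees, less where a joint would pass 70% of its speed; a pose out of reach is approached as far as the arm can. A call with a number of a shift or a turn outside -1 to 1 is refused whole. A call with a gripper value outside its range is refused whole. OPENING is the closure, from 0 (fully open) to 1 (shut), set as the call begins (- or left out, the last holds). The fingers move at their own pace and stop on an object; FORCE is the grip in N (left out, the last holds). Time passes only in rows, so rows that do not move let the fingers close. It gives the time, the measured TCP pose, the force, the opening and the grip force at its end, in the units of the state.
- ctrl.state(): the state, without advancing time (a new reading comes with each control period).
- ctrl.capture(name): name is "side" or "top"; returns a dict with "pixels" (384x512x3 uint8, blue, green, red), "fx", "fy", "cx", "cy" (pixels), "k1" (the pictures are not rectified: a ray, as slopes to the right and down, at radius r is drawn at 1 + k1 r^2 times it, then the intrinsics apply), "extrinsics" (4x4, takes a point from camera to world coordinates). Camera axes: x right, y down, z forward; pixel columns grow to the right and rows downward; lengths in mm; the calibration is good to about 2 mm. A picture is of the moment at which its call begins. There is no depth.
- ctrl.job_done(): hands the job in; it is judged then, once.
The state is a dict: "time_s": time; "joints": joint angles; "qvel": joint speeds; "joint_torque": joint torques, N m; "tcp_pos": TCP position; "ee_rot": TCP orientation; "ft_force": force on the tool from outside, world axes, zero at the start; "moment": the same for the moment, N m; "opening": finger opening in mm; "gripper_force": force on a finger pad.
Only numpy, scipy, OpenCV 4.12 (cv2) and the standard library are available. Lean on these libraries where they do the work, as an engineer would, in place of code of your own. Each camera call takes 0.05 s, during which the arm holds its last target. There are 200 camera calls.

### The job

Set the suction regulator on the cart: turn its black setting knob clockwise until the knob's pointer lines up with the small metal rider clipped on the dial rim. Then, without shifting that setting, turn the knurled lock ring under the knob clockwise until it seats and tighten it by feel to about 0.5 newton metres (below 0.42 it does not clamp, above 0.65 it is damaged). Let go and leave the things standing around it where they are.

Things in the scene. Friction and masses are not known exactly. Their poses are not given: they have to be found in the camera images.
- regulator: suction regulator fixed on the cart top: grey base 168 x 130 mm, white round housing with a hose barb on each side, dark metal dial plate with white marks 104 mm across, small tilted gauge at the front. Origin: on the knob axis at cart-top level; z up; -x is the gauge side. All its turning parts share this vertical axis; from the top down: setting knob, lock ring, dial plate.
- dial_centre (a point): centre of the dial plate's upper face, on the common vertical axis of knob and ring, 66 mm above the cart top
- knob_grip (a point): point on the axis half-way up the knob's grip, 109 mm above the cart top. Knob: black, fluted, round, 36 mm across, grip from 99 to 119 mm; under it a thin skirt (95 to 99 mm) with a pointer nose reaching 24 mm from the axis; a white line runs over cap and nose. The x axis of this point lies along the pointer and turns with the knob.
- setting_knob: the same knob as a body (origin on its axis at cart-top level, x along the pointer). It turns about the vertical axis with about 0.1 N m of friction, stays where it is left and drives the gauge hand. It starts 0.6 to 1.5 rad short of the rider; clockwise seen from above brings it there.
- rider_tip (a point): inner tip of the set-point rider, a steel clip 8 mm wide fixed on the dial rim that marks the wanted setting: 40 mm from the axis, 67 mm up; the rider's outer end is 62 mm from the axis. Its x axis points from the dial centre outward through the rider: the setting is right when the x axis of knob_grip points the same way.
- ring_grip (a point): point on the axis half-way up the lock ring, 80.5 mm above the cart top; its axes turn with the ring. Ring: knurled aluminium with four dark notches on top, 58 mm across, 20 mm high (70.5 to 90.5 mm above the cart top; it keeps its height), under the knob and wider than it, so that fingers can pass the knob on both sides.
- lock_ring: the same ring; origin on the axis at its underside. Clockwise from above it runs free (0.05 N m) for 0.25 to 1.35 rad, not to be told from its looks or angle, until it seats; the torque then climbs by 3 N m per rad to 0.36 N m, where it starts to clamp, and on by about 0.8 N m per rad. Let go, it springs back 0.1 to 0.2 rad and stays clamped.
- brake_shoe: brake shoe hidden inside the regulator, out of sight and reach: the tightened ring presses it on the knob's flange and so locks the knob (1.5 N at a ring torque of 0.42 N m, 30 N at about 0.65). It moves 1 mm at most, less than the pose noise. Origin as the regulator's.
- saline_bottle: bystander: small white bottle with a blue cap, 45 mm across, 80 mm high, standing 0.14 to 0.17 m to the right of the regulator's axis; origin at the centre of its foot
- label_roll: bystander: white roll of labels, 64 mm across, 32 mm high, lying flat behind the regulator; origin at the centre of its underside
- gallipot: bystander: empty steel bowl, 98 mm across, 36 mm high, to the left of the regulator; origin at the centre of its underside

How it is judged (in metres and radians):
On the way, in this order (a step that is already met when the one before it is completed fails the run):
1. the knob's pointer is on the rider while the lock ring is still slack (angle between the x axis of knob_grip and the x axis of rider_tip, either way round below 0.1 rad and contact force between brake_shoe and anything else below 1.5 N), for 0.3 s.
2. the lock ring is tight (contact force between brake_shoe and anything else above 1.5 N), for 0.2 s.
At the end, for the whole second after the job is handed in: the knob's pointer is within 0.1 rad (6 degrees) of the rider, the lock ring has been tightened to 0.42 N m or more so that the brake shoe bears on the knob (over 1.5 N), the ring is at rest (angle between the x axis of knob_grip and the x axis of rider_tip, either way round below 0.1 rad and contact force between brake_shoe and anything else above 1.5 N and angular speed of lock_ring below 0.05 rad/s); the robot touches nothing.
It fails at once if the lock ring is overtightened (above about 0.65 N m) (contact force between brake_shoe and anything else above 30 N).
It fails at once if the saline bottle, the label roll or the gallipot is shifted by more than 2 cm (distance of any of saline_bottle, label_roll, gallipot from where it was at the start of the episode above 0.02 m).
It also fails if it takes over 58 s, if anything falls off the work surface, if the arm or the gripper's body presses on something with over 40 N, if the wrist force passes 120 N, or if a joint passes its speed limit or range.

## Working session

There is one attempt and no reset: what is moved stays moved. The work goes in short steps, Python scripts to look and compute and a shell command to move; the robot and the scene stay as the last step left them, time stands still between calls to the robot, and variables do not carry over. Pictures are saved under pics/ and viewed, at most 10 in all, crops included, and the job is handed in when it is done.

```bash
mkdir -p pics
cat > h.py <<'E'
from rig import ctrl
import numpy as np, cv2
def snap(n,f):
    c=ctrl.capture(n); c["pixels"]=np.asarray(c["pixels"],dtype=np.uint8); cv2.imwrite(f"pics/{f}.png",c["pixels"])
    np.savez(f"pics/{f}.npz",**c); return c
def ray(c,u,v):
    xd,yd=(u-c["cx"])/c["fx"],(v-c["cy"])/c["fy"]; x,y=xd,yd
    for _ in range(10):
        s=1+c["k1"]*(x*x+y*y); x,y=xd/s,yd/s
    E=np.array(c["extrinsics"]); return E[:3,3],E[:3,:3]@np.array([x,y,1.])
def onplane(c,u,v,z):
    o,d=ray(c,u,v); return o+d*(z-o[2])/d[2]
def proj(c,p):
    E=np.array(c["extrinsics"]); q=E[:3,:3].T@(np.array(p)-E[:3,3]); x,y=q[:2]/q[2]; s=1+c["k1"]*(x*x+y*y)
    return c["cx"]+c["fx"]*x*s,c["cy"]+c["fy"]*y*s
def tri(c1,p1,c2,p2):
    o1,d1=ray(c1,*p1);o2,d2=ray(c2,*p2)
    t=np.linalg.lstsq(np.c_[d1,-d2],o2-o1,rcond=None)[0]
    a,b=o1+d1*t[0],o2+d2*t[1]; return (a+b)/2,np.linalg.norm(a-b)
E
python3 - <<'E'
from h import *
a=snap("side","s0");b=snap("top","t0")
for c in(a,b): print(c["fx"],c["cx"],c["cy"],c["k1"],np.round(c["extrinsics"],3).tolist())
cv2.imwrite("pics/both0.png",cv2.resize(np.hstack([a["pixels"],b["pixels"]]),(800,300)))
print(ctrl.state())
E
```

```text
460.8474669625567 262.13879540120746 189.60421113521292 -0.06763485923342215 [[-0.998, 0.009, -0.06, 645.763], [0.056, 0.534, -0.844, 672.009], [0.024, -0.845, -0.534, 550.245], [0.0, 0.0, 0.0, 1.0]]
361.1783410980462 260.4455299525751 188.39169187320388 -0.08478866080945212 [[0.016, -0.994, 0.109, 500.592], [-1.0, -0.013, 0.02, -53.354], [-0.019, -0.109, -0.994, 938.99], [0.0, 0.0, 0.0, 1.0]]
{'time_s': 0.1, 'joints': array([ 1.09299502e+00,  4.23754910e-01,  1.63061372e+00,  1.49523536e-05,
        1.08860115e+00, -1.89817302e-02]), 'qvel': array([-4.78943406e-04, -1.14203206e-03, -3.17571825e-03, -3.73641382e-04,
       -5.45375977e-04, -9.89103103e-05]), 'joint_torque': array([-1.05574753e-03, -5.58427763e+01, -2.82442957e+01, -1.34945858e-04,
        3.03401583e-03,  8.31604268e-06]), 'tcp_pos': array([276.54215246, 559.93926237, 230.62930639]), 'ee_rot': array([-1.75697721e-04,  2.27406140e-01,  9.73799760e-01, -6.65801405e-04]), 'ft_force': array([-7.30987275e-02, -2.44945457e-01,  2.68278040e-06]), 'moment': array([ 0.04642427, -0.0122499 , -0.03843516]), 'gripper_force': 0.0, 'opening': 85.43468712258097}
```

View pics/both0.png

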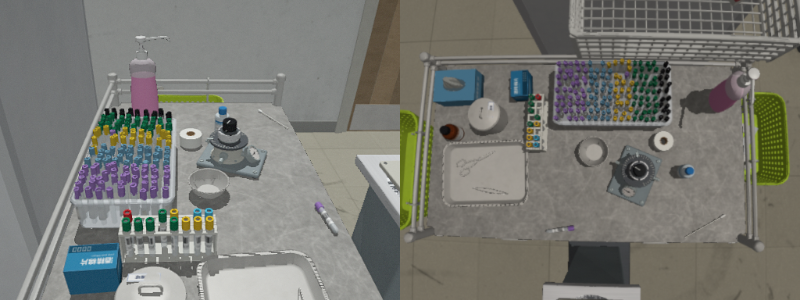

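The side view shows the regulator near (294,160). The top view shows it near (305,220), with the gallipot to its left, the bottle to its right and the roll behind it. Next I'll enlarge both.

Run:
```python
import cv2,numpy as np
a=cv2.imread("pics/s0.png");b=cv2.imread("pics/t0.png")
A=cv2.resize(a[135:235,240:360],None,fx=4,fy=4,interpolation=cv2.INTER_CUBIC)[:400,:400]
B=cv2.resize(b[180:255,270:345],(400,400),interpolation=cv2.INTER_CUBIC)
cv2.imwrite("pics/z0.png",np.hstack([A,B]))
```

```text
(no output)
```

View pics/z0.png

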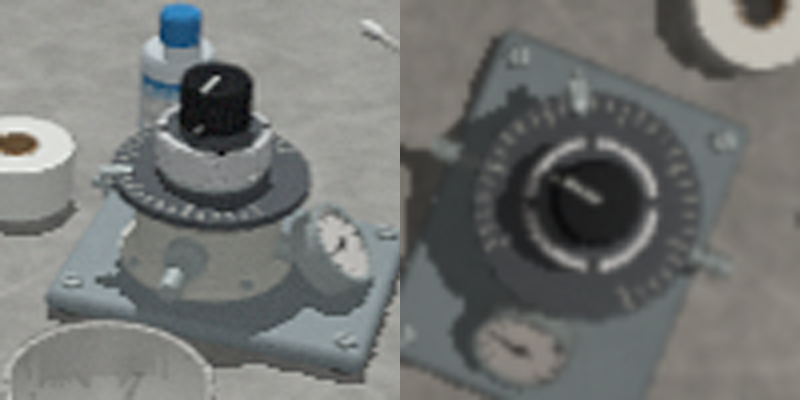

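The left crop is the side view: knob cap centre about (217,77), rider tip about (112,175). The right crop is the top view: ring arcs centred near (592,203), cap near (601,201), pointer line running left and slightly up from (600,200) to (548,178), rider at (580,95). I'll triangulate from these.

Run:
```python
from h import *
S=dict(np.load("pics/s0.npz"));T=dict(np.load("pics/t0.npz"))
s=lambda u,v:(240+u/4,135+v/4)
t=lambda u,v:(270+(u-400)*.1875-.4,180+v*.1875-.4)
print("cap",tri(S,s(216,76),T,t(601,201)))
print("rider outer/mid",tri(S,s(106,175),T,t(580,95)))
# ring arcs
g=cv2.cvtColor(T["pixels"],cv2.COLOR_BGR2GRAY); m=np.zeros_like(g); cv2.circle(m,(306,218),15,255,-1)
ys,xs=np.where((g>135)&(m>0)); r=np.hypot(xs-306,ys-218); k=(r>9); p=np.c_[xs,ys][k]
print(len(p)); e=cv2.fitEllipse(p.astype(np.float32)); print(e); C=onplane(T,*e[0],90.5); print("ring axis",C)
R=onplane(T,*t(580,95),67); print("rider",R, np.hypot(*(R-C)[:2]))
a=onplane(T,*t(600,200),119);b=onplane(T,*t(548,178),119);
d=b-a; print("ptr",np.degrees(np.arctan2(d[1],d[0])),"rider",np.degrees(np.arctan2((R-C)[1],(R-C)[0])))
# gauge direction
G=onplane(T,*t(520,347),50); print("gauge dir",np.degrees(np.arctan2((G-C)[1],(G-C)[0])))
for n,uv,z in(("bottle",(687*1.28-512,171*1.28),80),("roll",(663*1.28-512,141*1.28),32),("pot",(593*1.28-512,151*1.28),36)): print(n,onplane(T,*uv,z))
print("proj C in side",proj(S,[*C[:2],119]))
```

```text
cap (array([ 525.80123194, -143.57251774,  118.22686793]), np.float64(0.8804647247671593))
rider outer/mid (array([ 577.73811509, -140.34033844,   62.29187233]), np.float64(3.2535074498045495))
58
((305.5895080566406, 217.82920837402344), (22.944297790527344, 23.29547119140625), 134.41200256347656)
ring axis [ 525.78209993 -142.72680816   90.5       ]
rider [ 575.71591054 -139.63120293   67.        ] 50.02967332574945
ptr 67.78685619346936 rider 3.5474644111649
gauge dir 156.31366773057522
bottle [ 525.37538811 -291.00939376   80.        ]
roll [ 622.87432668 -227.39023099   32.        ]
pot [586.86310297  -1.29284999  36.        ]
proj C in side (np.float64(293.8630812713413), np.float64(153.8298972039169))
```

The axis is at (525.8, -143), and the cap height of 118.2 matches the text. The pointer is at about 68° and the rider at about 3.5°, so the knob needs roughly 64° clockwise. I'll move above it, turning the tool 90° so the pads sit clear of the nose.

```bash
python3 -m jog '[0.33,-0.93,0,0,0,-0.033,0.33,-0.93,0,0,0,-0.033,0.33,-0.93,0,0,0,-0.033,0.33,-0.93,0,0,0,-0.033,0.33,-0.93,0,0,0,-0.033]' 0 60
python3 -m jog '[0.33,-0.93,0,0,0,-0.033,0.33,-0.93,0,0,0,-0.033,0.33,-0.93,0,0,0,-0.033,0.33,-0.93,0,0,0,-0.033,0.33,-0.93,0,0,0,-0.033]'
```

```text
time_s: 0.72
tcp_pos: [359.4, 326.3, 231.1]
ee_rot: [-0.0, 0.471, 0.882, -0.0]
ft_force: [-0.5, -0.5, 0.5]
opening: 85.2
gripper_force: 0.0
time_s: 1.35
tcp_pos: [441.9, 93.8, 231.3]
ee_rot: [-0.0, 0.681, 0.732, -0.0]
ft_force: [-0.6, 0.3, 0.8]
opening: 85.1
gripper_force: 0.0
```

```bash
python3 -m jog '[0.335,-0.945,0,0,0,-0.033,0.335,-0.945,0,0,0,-0.033,0.335,-0.945,0,0,0,-0.033,0.335,-0.945,0,0,0,-0.033,0.335,-0.945,0,0,0,-0.033]'
python3 -m jog '[0,0,-0.6,0,0,0,0,0,-0.6,0,0,0,0,0,-0.6,0,0,0,0,0,0,0,0,0]' 0.3; python3 -c "
from rig import ctrl;s=ctrl.state();print(s['joints'],s['moment'])"
```

```text
time_s: 1.98
tcp_pos: [525.7, -142.5, 231.1]
ee_rot: [-0.0, 0.846, 0.533, -0.0]
ft_force: [0.1, 0.2, 1.1]
opening: 85.4
gripper_force: 0.0
time_s: 2.48
tcp_pos: [523.6, -140.4, 139.2]
ee_rot: [-0.002, 0.845, 0.534, -0.002]
ft_force: [-0.2, -0.1, -0.2]
opening: 59.9
gripper_force: 0.0
[-2.83889966e-01  4.33580205e-01  1.87407236e+00  4.81970619e-06
  8.39365055e-01  1.59293689e-01] [ 0.02003741 -0.04398303 -0.02972685]
```

Run:
```python
from h import *
print(ctrl.state()['tcp_pos'],ctrl.state()['opening'])
a=snap("side","s1");print(proj(a,ctrl.state()['tcp_pos']))
b=snap("top","t1")
A=cv2.resize(a["pixels"][85:205,230:330],(500,600),interpolation=cv2.INTER_CUBIC)
B=cv2.resize(b["pixels"][160:260,280:330],(300,600),interpolation=cv2.INTER_CUBIC)
cv2.imwrite("pics/z1.png",np.hstack([A,B]));print(ctrl.state()['tcp_pos'])
```

```text
[ 523.61044553 -140.37687144  139.16916755] 59.87757616604055
(np.float64(295.12035033103075), np.float64(144.60243567099468))
[ 525.7161702  -140.90665751  141.72040117]
```

View pics/z1.png

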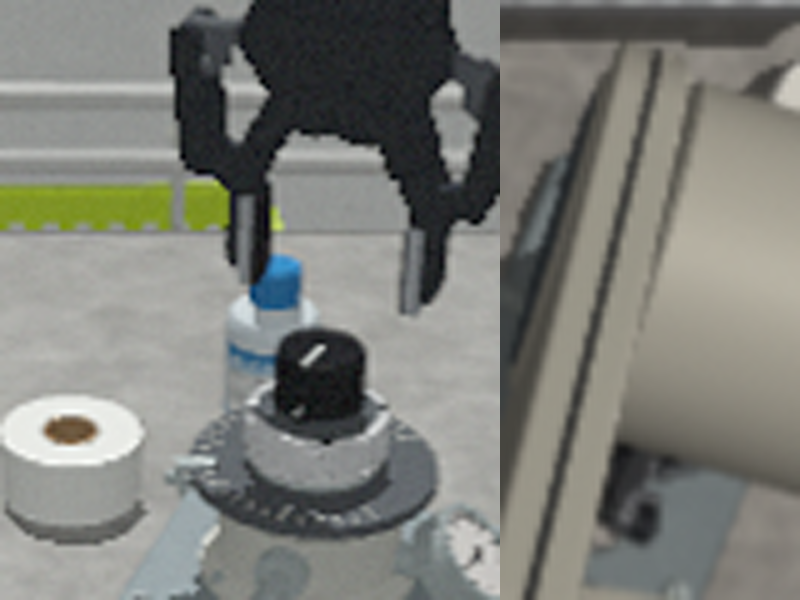

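Both pads are in view: left tip near (252,285), right tip near (420,308), and the tip height is about TCP z. The midpoint looks slightly off centre, so I'll check that against projections.

Run:
```python
from h import *
a=dict(np.load("pics/s1.npz")); s=ctrl.state(); print(s['tcp_pos'],s['opening'],s['ee_rot'])
for dz in(0,40,80):
  for L in(-30,-42,30,42): print(dz,L,np.round((np.array(proj(a,[525.7+.9*L,-142-.43*L,141+dz]))-(230,85))*5))
```

```text
[ 525.7161702  -140.90665751  141.72040117] 59.77206212494807 [-5.81295402e-05  8.45187636e-01  5.34469695e-01 -4.41114253e-05]
0 -30 [395. 310.]
0 -42 [424. 316.]
0 30 [252. 281.]
0 42 [224. 276.]
40 -30 [403. 217.]
40 -42 [433. 223.]
40 30 [257. 190.]
40 42 [228. 184.]
80 -30 [412. 120.]
80 -42 [442. 125.]
80 30 [262.  93.]
80 42 [232.  88.]
```

Tips match the TCP to within 2–3 mm, which is good enough. I'll lower to the knob and close.

```bash
python3 -m jog '[0,0,-0.38,0,0,0,0,0,-0.38,0,0,0,0,0,0,0,0,0]'
python3 -m jog '[0,0,0,0,0,0,0,0,0,0,0,0,0,0,0,0,0,0,0,0,0,0,0,0]' 0.9 40; python3 -c "
from rig import ctrl;s=ctrl.state();print(s['joints'],s['moment'])"
```

```text
time_s: 2.95
tcp_pos: [525.5, -140.8, 103.7]
ee_rot: [-0.0, 0.845, 0.535, -0.0]
ft_force: [-0.0, -0.3, -0.0]
opening: 59.9
gripper_force: 0.0
time_s: 3.45
tcp_pos: [526.7, -141.2, 105.0]
ee_rot: [0.001, 0.845, 0.534, 0.001]
ft_force: [-0.7, -0.7, 6.5]
opening: 33.6
gripper_force: 39.4
[-2.83797154e-01  4.88946986e-01  1.88786992e+00 -2.95963949e-05
  7.61811817e-01  1.59234204e-01] [0.0079907  0.11390121 0.0015277 ]
```

```bash
python3 -m jog '[0,0,0.02,0,0,-0.03,0,0,0,0,0,-0.04,0,0,0,0,0,-0.04,0,0,0,0,0,-0.04,0,0,0,0,0,-0.04]'
python3 -m jog '[0,0,0,0,0,-0.04,0,0,0,0,0,-0.04,0,0,0,0,0,-0.04,0,0,0,0,0,-0.03,0,0,0,0,0,0]'
python3 - <<'E'
from h import *
s=ctrl.state();print(s['joints'],s['moment'])
snap("side","s2")
E
```

```text
time_s: 4.08
tcp_pos: [527.2, -141.7, 105.2]
ee_rot: [0.001, 0.965, 0.261, 0.002]
ft_force: [3.9, -2.7, -5.3]
opening: 34.0
gripper_force: 41.2
time_s: 4.7
tcp_pos: [527.4, -142.2, 105.2]
ee_rot: [0.001, 1.0, 0.029, 0.002]
ft_force: [5.1, -5.3, -7.1]
opening: 34.3
gripper_force: 41.1
[-2.84612628e-01  4.89068895e-01  1.88699198e+00 -1.50202457e-03
  7.60861397e-01  1.22854398e+00] [-1.09270905 -0.62870912 -0.10648179]
```

```bash
python3 -m jog '[0,0,0,0,0,0,0,0,0,0,0,0,0,0,0,0,0,0]' 0.3
python3 -m jog '[0,0,0.8,0,0,0,0,0,0.8,0,0,0,0,0.5,0.8,0,0,0,0,0.9,0,0,0,0,0,0.9,0,0,0,0]'
python3 -m jog '[0,0.9,0,0,0,0,0,0.9,0,0,0,0,0,0.9,0,0,0,0,0,0.9,0,0,0,0,0,0,0,0,0,0]'
python3 - <<'E'
from h import *
a=snap("side","s3");b=snap("top","t3")
A=cv2.resize(a["pixels"][140:200,255:315],(400,400),interpolation=cv2.INTER_CUBIC)
B=cv2.resize(b["pixels"][190:250,275:335],(400,400),interpolation=cv2.INTER_CUBIC)
cv2.imwrite("pics/z3.png",np.hstack([A,B]))
E
```

```text
time_s: 5.12
tcp_pos: [525.5, -140.8, 104.6]
ee_rot: [-0.0, 1.0, 0.03, 0.0]
ft_force: [0.6, 0.6, -0.8]
opening: 60.3
gripper_force: 0.0
time_s: 5.75
tcp_pos: [525.6, -24.9, 225.3]
ee_rot: [0.0, 1.0, 0.029, 0.001]
ft_force: [0.2, -0.0, -0.3]
opening: 59.7
gripper_force: 0.0
time_s: 6.38
tcp_pos: [525.2, 156.7, 224.4]
ee_rot: [-0.0, 0.999, 0.032, 0.0]
ft_force: [0.8, -0.2, -0.3]
opening: 59.7
gripper_force: 0.0
```

View pics/z3.png

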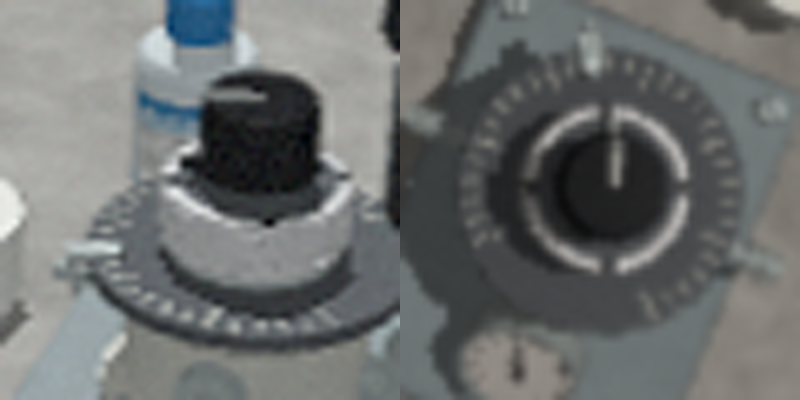

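The pointer line in the top crop runs from (616,185) to (613,130), nearly straight up. The rider runs from (593,75) to (590,38). In the side crop the pointer line is (265,97)–(210,94) and the rider about (122,245)–(66,253). I'll measure the angles from masks.

```bash
cat > ang.py <<'E'
from h import *
import sys
def ang(v): return np.degrees(np.arctan2(v[1],v[0]))
C=np.array([525.8,-143.])
def meas(c,kind):
    g=cv2.cvtColor(c["pixels"],cv2.COLOR_BGR2GRAY).astype(float)
    # resample onto metric planes around the axis (1 px = 0.5 mm), ray-calibrated
    def patch(z,h=70,s=.5):
        q=np.arange(-h,h,s); X,Y=np.meshgrid(q,q)   # X world x offset, Y world y offset
        uv=np.array([proj(c,[C[0]+x,C[1]+y,z]) for x,y in zip(X.ravel(),Y.ravel())],np.float32)
        return X,Y,cv2.remap(g.astype(np.float32),uv[:,0].reshape(X.shape),uv[:,1].reshape(X.shape),cv2.INTER_LINEAR)
    X,Y,P=patch(119,24); R=np.hypot(X,Y); w=np.clip(P-75,0,None)*(R<15)
    m=w.sum(); mx,my=(w*X).sum()/m,(w*Y).sum()/m
    cov=np.array([[(w*(X-mx)**2).sum(),(w*(X-mx)*(Y-my)).sum()],[0,(w*(Y-my)**2).sum()]]);cov[1,0]=cov[0,1]
    v=np.linalg.eigh(cov)[1][:,1]; v*=np.sign(v@[mx,my])
    print(kind,"line PCA %.1f centroid (%.1f,%.1f) centroid-angle %.1f"%(ang(v),mx,my,ang((mx,my))))
    X,Y,P=patch(68); R=np.hypot(X,Y);A=np.degrees(np.arctan2(Y,X)); 
    k=(R>42)&(R<60)&(abs(A)<15); w=np.clip(P-150,0,None)*k
    print(kind,"rider (%.1f,%.1f) angle %.1f"%((w*X).sum()/w.sum(),(w*Y).sum()/w.sum(),ang(((w*X).sum(),(w*Y).sum()))))
    X,Y,P=patch(90.5,40);R=np.hypot(X,Y);w=np.clip(P-130,0,None)*(R>22)*(R<34)
    if kind=="top":
        p=np.c_[X[w>0],Y[w>0]].astype(np.float32); print("ring circle",cv2.fitEllipse(p))
for k,f in zip(sys.argv[1::2],sys.argv[2::2]): meas(dict(np.load(f"pics/{f}.npz")),k)
E
python3 ang.py top t3 side s3 top t0 side s0
```

```text
top line PCA -1.8 centroid (7.2,0.2) centroid-angle 1.3
top rider (46.5,3.2) angle 3.9
ring circle ((0.12763774394989014, 0.1094808578491211), (54.0513801574707, 54.26180648803711), 59.09086608886719)
side line PCA 16.6 centroid (7.7,-0.5) centroid-angle -3.5
side rider (51.9,0.3) angle 0.4
top line PCA 58.6 centroid (4.3,6.9) centroid-angle 57.9
top rider (46.3,3.2) angle 3.9
ring circle ((0.14376407861709595, 0.1335906982421875), (54.031341552734375, 54.29310607910156), 46.48413848876953)
side line PCA 62.4 centroid (3.5,6.0) centroid-angle 59.7
side rider (50.8,2.2) angle 2.5
```

Run:
```python
from h import *
C=[525.8,-143.]
for f,rng in(("t3",range(-24,25,4)),("t0",range(36,85,4))):
    c=dict(np.load(f"pics/{f}.npz")); g=cv2.cvtColor(c["pixels"],cv2.COLOR_BGR2GRAY).astype(np.float32)
    print(f,list(rng))
    for z,r in((119,6),(119,10),(119,13),(119,16),(98.5,18),(98.5,20),(98.5,22),(98.5,24),(68,44),(68,50),(68,56),(68,60)):
        rr=rng if z>70 else range(-20,29,4)
        uv=np.array([proj(c,[C[0]+r*np.cos(np.radians(a)),C[1]+r*np.sin(np.radians(a)),z]) for a in rr],np.float32)
        print(z,r,cv2.remap(g,uv[:,:1],uv[:,1:],cv2.INTER_LINEAR).ravel().astype(int))
```

```text
t3 [-24, -20, -16, -12, -8, -4, 0, 4, 8, 12, 16, 20, 24]
119 6 [ 57  65  77  91 104 117 130 125 115 105  94  84  76]
119 10 [ 45  56  67  80  96 113 127 117 100  83  71  58  47]
119 13 [ 37  38  51  64  78  91 104  91  74  59  48  38  35]
119 16 [38 41 42 50 57 67 80 69 54 43 34 31 30]
98.5 18 [42 47 51 57 68 62 50 38 26 28 29 31 31]
98.5 20 [54 53 55 61 81 86 75 57 43 48 50 49 51]
98.5 22 [ 73  74  75  78  99 107  91  70  57  67  70  70  69]
98.5 24 [114 110 111 116 129 129  97  74  75  93  97  92  93]
68 44 [ 86  79  89  76  90 111 147 110  77  93  86  98  79]
68 50 [ 88  83  87  83  92 124 150 122  90  81  78  84  70]
68 56 [116 116 117 115 116 121 145 136 113 114 115 113  87]
68 60 [108 105 109 110 110 114 128 111 116 115 117 117  85]
t0 [36, 40, 44, 48, 52, 56, 60, 64, 68, 72, 76, 80, 84]
119 6 [ 74  82  91 101 109 113 110 102  94  86  78  69  62]
119 10 [ 40  46  58  72  88 104 104  95  79  63  51  43  34]
119 13 [ 33  37  51  71  93 106 103  89  70  51  35  32  30]
119 16 [ 26  29  40  57  75  95 110  87  57  37  29  26  26]
98.5 18 [27 30 31 39 41 49 46 34 22 17 15 15 16]
98.5 20 [39 32 30 29 39 55 50 34 24 20 21 22 24]
98.5 22 [63 53 43 38 43 49 56 42 31 31 32 33 33]
98.5 24 [81 81 74 71 64 63 52 42 42 41 40 41 38]
68 44 [ 83  76  85  73  88 107 143 107  75  90  83  96  76]
68 50 [ 85  80  85  81  88 120 145 118  87  78  75  82  68]
68 56 [112 114 113 113 112 117 140 131 109 111 111 109  84]
68 60 [104 102 105 107 106 110 123 108 112 112 113 112  83]
```

The evidence puts the pointer about 5° past the rider (pointer about -1.5°, rider about 4°). I'll turn it back 5° and look again.

```bash
python3 -m jog '[0,-0.98,0,0,0,0,0,-0.98,0,0,0,0,0,-0.98,0,0,0,0,0,-0.98,0,0,0,0,0,-0.98,0,0,0,0]'
python3 -m jog '[0,-0.5,0,0,0,0,0,-0.5,0,0,0,0,0,0,-0.8,0,0,0,0,0,-0.8,0,0,0,0,0,-0.79,0,0,0]'
python3 -m jog '[0,0,0,0,0,0]'
python3 -m jog '[0,0,0,0,0,0,0,0,0,0,0,0,0,0,0,0,0,0,0,0,0,0,0,0]' 0.9 40
python3 -m jog '[0,0,0,0,0,0.014,0,0,0,0,0,0.014,0,0,0,0,0,0,0,0,0,0,0,0]'
python3 -m jog '[0,0,0,0,0,0,0,0,0,0,0,0,0,0,0,0,0,0]' 0.3
python3 -m jog '[0,0,0.8,0,0,0,0,0,0.8,0,0,0,0,0.5,0.8,0,0,0,0,0.9,0,0,0,0,0,0.9,0,0,0,0]'
python3 -m jog '[0,0.9,0,0,0,0,0,0.9,0,0,0,0,0,0.9,0,0,0,0,0,0.9,0,0,0,0,0,0,0,0,0,0]'
python3 - <<'E'
from h import *
a=snap("side","s4");b=snap("top","t4")
A=cv2.resize(a["pixels"][140:200,255:315],(400,400),interpolation=cv2.INTER_CUBIC)
B=cv2.resize(b["pixels"][190:250,275:335],(400,400),interpolation=cv2.INTER_CUBIC)
cv2.imwrite("pics/z4.png",np.hstack([A,B]))
E
python3 ang.py top t4 side s4
```

```text
time_s: 7.1
tcp_pos: [524.7, -93.8, 224.5]
ee_rot: [0.0, 1.0, 0.029, 0.0]
ft_force: [1.1, 0.4, -0.4]
opening: 60.2
gripper_force: 0.0
time_s: 7.72
tcp_pos: [524.8, -142.4, 103.9]
ee_rot: [0.0, 1.0, 0.029, 0.0]
ft_force: [0.1, 0.1, -0.0]
opening: 59.7
gripper_force: 0.0
time_s: 7.85
tcp_pos: [522.6, -141.4, 102.5]
ee_rot: [-0.001, 1.0, 0.029, -0.003]
ft_force: [0.1, -0.3, 0.8]
opening: 59.9
gripper_force: 0.0
time_s: 8.35
tcp_pos: [526.4, -142.2, 106.8]
ee_rot: [0.001, 1.0, 0.03, 0.001]
ft_force: [-0.2, -7.2, -0.8]
opening: 34.3
gripper_force: 39.8
time_s: 8.85
tcp_pos: [526.4, -142.2, 106.9]
ee_rot: [0.001, 0.997, 0.074, 0.001]
ft_force: [-2.0, -4.8, -0.9]
opening: 34.1
gripper_force: 39.8
time_s: 9.22
tcp_pos: [525.9, -140.9, 105.4]
ee_rot: [0.0, 0.997, 0.074, 0.0]
ft_force: [0.3, 0.1, -0.4]
opening: 59.7
gripper_force: 0.0
time_s: 9.85
tcp_pos: [525.8, -24.8, 225.8]
ee_rot: [0.0, 0.997, 0.073, 0.001]
ft_force: [-0.1, -0.4, 0.3]
opening: 60.1
gripper_force: 0.0
time_s: 10.48
tcp_pos: [525.4, 156.7, 225.0]
ee_rot: [-0.0, 0.997, 0.076, 0.0]
ft_force: [-0.4, -0.8, 0.4]
opening: 60.0
gripper_force: 0.0
top line PCA 0.6 centroid (7.2,0.4) centroid-angle 2.8
top rider (46.4,3.1) angle 3.9
ring circle ((0.13710305094718933, 0.1014394760131836), (54.039703369140625, 54.3112907409668), 68.20648956298828)
side line PCA 30.0 centroid (7.9,0.6) centroid-angle 4.1
side rider (51.8,0.3) angle 0.3
```

View pics/z4.png

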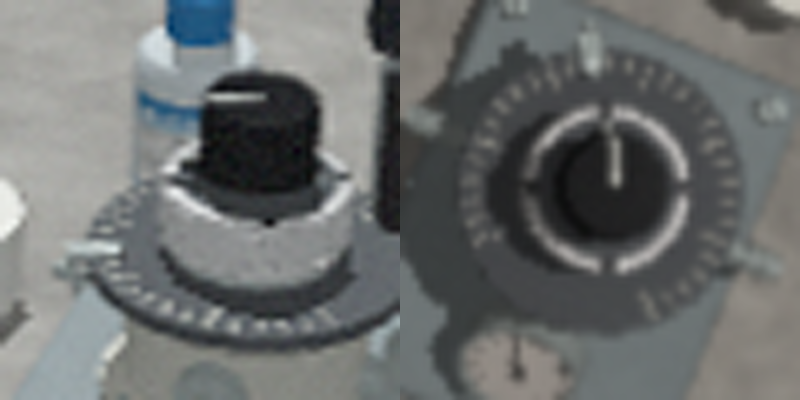

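The top view shows the pointer about 1–3° short of the rider and the side view shows about +4°, so the average is near zero and within tolerance. Next is the ring. I'll rewind the tool 60° so the fingers sweep away from the rider, and come down with the tips at about 76 mm.

```bash
python3 -m jog '[0,-0.98,0,0,0,0.048,0,-0.98,0,0,0,0.048,0,-0.98,0,0,0,0.048,0,-0.98,0,0,0,0.048,0,-0.98,0,0,0,0.048]' 0.08
python3 -m jog '[0,-0.5,0,0,0,0.048,0,-0.5,0,0,0,0.045,0,0,-0.5,0,0,0,0,0,-0.5,0,0,0,0,0,0,0,0,0]'
python3 -m jog '[0,0,-0.5,0,0,0,0,0,-0.5,0,0,0,0,0,-0.5,0,0,0,0,0,0,0,0,0]'
python3 -c "
from h import *
s=ctrl.state();print(s['joints'],s['moment'])
a=snap('side','s5');cv2.imwrite('pics/z5.png',cv2.resize(a['pixels'][85:205,230:330],(500,600),interpolation=cv2.INTER_CUBIC))"
```

```text
time_s: 11.2
tcp_pos: [524.8, -93.8, 225.0]
ee_rot: [0.0, 0.899, 0.437, -0.0]
ft_force: [0.5, 1.1, -0.9]
opening: 78.8
gripper_force: 0.0
time_s: 11.82
tcp_pos: [523.5, -141.7, 173.3]
ee_rot: [-0.002, 0.828, 0.561, -0.001]
ft_force: [0.2, -0.1, 1.1]
opening: 78.5
gripper_force: 0.0
time_s: 12.32
tcp_pos: [524.6, -141.2, 99.4]
ee_rot: [-0.001, 0.827, 0.562, -0.001]
ft_force: [0.2, 0.2, -0.9]
opening: 78.7
gripper_force: 0.0
[-2.84718177e-01  4.97687337e-01  1.89087753e+00 -9.56759362e-05
  7.55398400e-01  9.30544675e-02] [ 0.01499693  0.01686493 -0.097867  ]
```

View pics/z5.png

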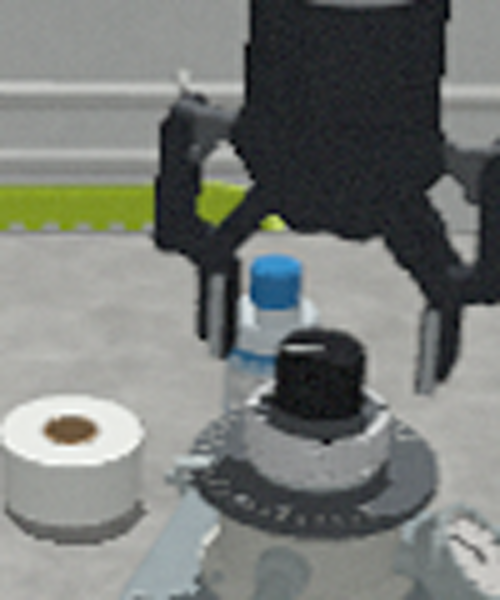

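Fingers straddle the ring, with tips near (215,355) and (428,393). They sit about 2 mm toward -x, so I'll add +1.5 mm in x, go down to 76 mm and close.

```bash
python3 -m jog '[0.03,0,-0.3,0,0,0,0,0,-0.2,0,0,0,0,0,0,0,0,0,0,0,0,0,0,0]'; python3 -c "
from rig import ctrl;s=ctrl.state();print(s['moment'])"
python3 -m jog '[0,0,0,0,0,0,0,0,0,0,0,0,0,0,0,0,0,0,0,0,0,0,0,0]' 0.7 50; python3 -c "
from rig import ctrl;s=ctrl.state();print(s['moment'])"
python3 -m jog '[0,0,0,0,0,0]'; python3 -c "
from rig import ctrl;s=ctrl.state();print(s['moment'])"
```

```text
time_s: 12.88
tcp_pos: [527.1, -140.9, 74.9]
ee_rot: [0.0, 0.827, 0.562, 0.0]
ft_force: [0.2, -0.6, -0.2]
opening: 78.7
gripper_force: 0.0
[0.03768118 0.0382533  0.02854799]
time_s: 13.38
tcp_pos: [526.8, -140.8, 75.7]
ee_rot: [-0.0, 0.827, 0.562, -0.0]
ft_force: [-3.5, 0.6, 8.0]
opening: 55.9
gripper_force: 51.4
[0.21888518 0.6121325  0.03166387]
time_s: 13.5
tcp_pos: [526.8, -140.7, 75.7]
ee_rot: [-0.0, 0.827, 0.562, -0.0]
ft_force: [-2.2, 1.6, 7.4]
opening: 56.2
gripper_force: 51.4
[ 0.22452787  0.66688702 -0.06347184]
```

```bash
cat > m.py <<'E'
from rig import ctrl
s=ctrl.state();print("M",s['moment'].round(3),"j6",s['joints'][5].round(3),"jt6",round(float(s['joint_torque'][5]),3))
E
for i in 1; do python3 -m jog '[0,0,0,0,0,-0.016,0,0,0,0,0,-0.016,0,0,0,0,0,-0.016,0,0,0,0,0,-0.016,0,0,0,0,0,0]'; python3 m.py; done
```

```text
time_s: 14.12
tcp_pos: [527.1, -140.9, 75.7]
ee_rot: [0.0, 0.879, 0.476, 0.0]
ft_force: [-1.2, 0.8, 7.4]
opening: 56.5
gripper_force: 51.4
M [ 0.138  0.458 -0.009] j6 0.296 jt6 0.249
```

```bash
python3 -m jog '[0,0,0,0,0,-0.016,0,0,0,0,0,-0.016,0,0,0,0,0,-0.016,0,0,0,0,0,0]'; python3 m.py;  python3 -m jog '[0,0,0,0,0,0]' >/dev/null; python3 m.py
```

```text
time_s: 14.62
tcp_pos: [527.4, -141.1, 75.7]
ee_rot: [0.0, 0.913, 0.409, 0.0]
ft_force: [-0.8, -0.5, 5.3]
opening: 55.8
gripper_force: 51.6
M [0.085 0.391 0.084] j6 0.446 jt6 0.362
M [0.071 0.435 0.181] j6 0.446 jt6 0.149
```

```bash
python3 -m jog '[0,0,0,0,0,-0.016,0,0,0,0,0,-0.016,0,0,0,0,0,-0.016,0,0,0,0,0,0]'; python3 m.py;  python3 -m jog '[0,0,0,0,0,0]' >/dev/null; python3 m.py
```

```text
time_s: 15.25
tcp_pos: [527.5, -141.2, 75.7]
ee_rot: [0.001, 0.941, 0.339, 0.0]
ft_force: [-0.5, -1.2, 5.5]
opening: 56.2
gripper_force: 51.7
M [0.029 0.311 0.362] j6 0.597 jt6 0.6
M [-0.007  0.3    0.409] j6 0.596 jt6 0.39
```

The ring has seated, at about 0.4 N m. I'll average some readings at rest.

```bash
for i in 1 2 3 4 5 6; do python3 -m jog '[0,0,0,0,0,0]' >/dev/null; python3 m.py; done
```

```text
M [0.015 0.339 0.373] j6 0.596 jt6 0.384
M [-0.008  0.287  0.407] j6 0.596 jt6 0.384
M [-0.016  0.343  0.356] j6 0.596 jt6 0.384
M [0.019 0.29  0.383] j6 0.596 jt6 0.384
M [-0.006  0.337  0.384] j6 0.596 jt6 0.384
M [0.018 0.26  0.425] j6 0.596 jt6 0.384
```

```bash
python3 -m jog '[0,0,0,0,0,-0.016,0,0,0,0,0,-0.016,0,0,0,0,0,0,0,0,0,0,0,0]'; for i in 1 2 3; do python3 -m jog '[0,0,0,0,0,0]' >/dev/null; python3 m.py; done
```

```text
time_s: 16.62
tcp_pos: [527.6, -141.4, 75.7]
ee_rot: [0.001, 0.956, 0.292, 0.0]
ft_force: [-1.2, -2.1, 6.4]
opening: 55.8
gripper_force: 51.9
M [-0.182  0.315  0.474] j6 0.696 jt6 0.471
M [-0.124  0.328  0.471] j6 0.696 jt6 0.471
M [-0.169  0.295  0.482] j6 0.696 jt6 0.471
```

```bash
python3 -m jog '[0,0,0,0,0,-0.01,0,0,0,0,0,-0.01,0,0,0,0,0,0,0,0,0,0,0,0]'; for i in 1 2 3; do python3 -m jog '[0,0,0,0,0,0]' >/dev/null; python3 m.py; done
```

```text
time_s: 17.5
tcp_pos: [527.7, -141.5, 75.7]
ee_rot: [0.001, 0.965, 0.262, 0.001]
ft_force: [-0.4, -3.3, 5.3]
opening: 55.7
gripper_force: 51.9
M [-0.211  0.321  0.575] j6 0.759 jt6 0.542
M [-0.174  0.262  0.517] j6 0.759 jt6 0.542
M [-0.246  0.284  0.519] j6 0.759 jt6 0.542
```

It holds at about 0.53 N m. I'll release, lift clear and check.

```bash
python3 -m jog '[0,0,0,0,0,0,0,0,0,0,0,0,0,0,0,0,0,0,0,0,0,0,0,0]' 0.05
python3 -m jog '[0,0,0.8,0,0,0,0,0,0.8,0,0,0,0,0,0.8,0,0,0,0,0.5,0.5,0,0,0,0,0.9,0,0,0,0]'
python3 -m jog '[0,0.9,0,0,0,0,0,0.9,0,0,0,0,0,0.9,0,0,0,0,0,0.9,0,0,0,0,0,0.9,0,0,0,0]'
python3 - <<'E'
from h import *
a=snap("side","s6");b=snap("top","t6")
A=cv2.resize(a["pixels"][140:200,255:315],(400,400),interpolation=cv2.INTER_CUBIC)
B=cv2.resize(b["pixels"][190:250,275:335],(400,400),interpolation=cv2.INTER_CUBIC)
cv2.imwrite("pics/z6.png",np.hstack([A,B]))
E
python3 ang.py top t6 side s6
```

```text
time_s: 18.38
tcp_pos: [526.9, -140.8, 74.7]
ee_rot: [-0.0, 0.965, 0.261, -0.0]
ft_force: [0.5, -0.5, 0.8]
opening: 81.2
gripper_force: 0.0
time_s: 19.0
tcp_pos: [528.6, -71.3, 222.3]
ee_rot: [0.001, 0.966, 0.26, 0.002]
ft_force: [0.6, 0.5, -0.4]
opening: 81.4
gripper_force: 0.0
time_s: 19.62
tcp_pos: [526.8, 155.6, 219.8]
ee_rot: [-0.0, 0.965, 0.261, 0.0]
ft_force: [0.3, 0.1, -0.9]
opening: 81.2
gripper_force: 0.0
top line PCA 0.6 centroid (7.2,0.4) centroid-angle 2.9
top rider (46.5,3.2) angle 3.9
ring circle ((0.15480577945709229, 0.15535449981689453), (53.9633903503418, 54.20764923095703), 74.27814483642578)
side line PCA 2.8 centroid (1.8,1.1) centroid-angle 31.7
side rider (51.9,0.1) angle 0.1
```

View pics/z6.png

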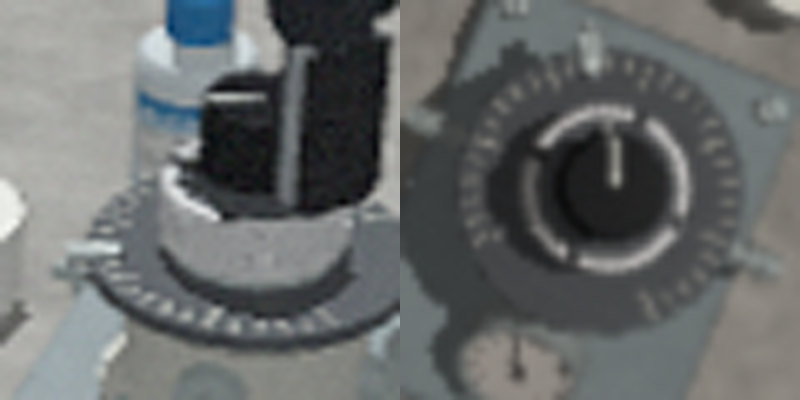

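The ring has turned clockwise: its notches now sit at (638,120), (680,225), (573,258) and (535,150). The pointer is unchanged at (616,185)–(612,128), the gripper is clear and nothing nearby has moved. I'm handing the job in.

```bash
python3 -m jog '[0,0,0,0,0,0,0,0,0,0,0,0]'; python3 -c "
from rig import ctrl;print(ctrl.job_done())"
```

```text
time_s: 19.98
tcp_pos: [526.9, 153.1, 219.7]
ee_rot: [0.0, 0.966, 0.26, -0.0]
ft_force: [0.5, -0.1, -0.4]
opening: 81.5
gripper_force: 0.0
the job is handed in; nothing more can be done
None
```

I handed the job in at about 20 s with no verdict returned: the pointer measured within about 3° of the rider in the top view (side view about 4° the other way, limit 6°), the ring was tightened to about 0.53 N m and released, and I saw no sign of the bottle, roll or bowl being touched.

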